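Turn the row of paint containers round into the rack

TASK

Move the four closed paint containers from the saucers in the black drip tray into the wooden rack, one to each bay and in reverse order, so that the people across the table see the same row that you see now: the leftmost in the tray goes to the rightmost bay, and so on to the rightmost, which goes to the leftmost bay. Stand each one upright on the floor of its bay, and never let one tip over.

Things in the scene. Friction and masses are not known exactly. Their poses are not given: they have to be found in the camera images.
- slim: slim round bottle: white body 38 mm across and 92 mm high, black cap 24 mm across on top, 110 mm high in all; closed and rigid, loose, 0.08 to 0.23 kg, starts upright in one of the saucers in the tray. Origin at the centre of its underside, z up
- jar: squat round jar: grey body 52 mm across and 44 mm high, white lid 54 mm across and 16 mm thick on top, 60 mm high in all; closed and rigid, loose, 0.08 to 0.23 kg, starts upright in one of the saucers in the tray. Origin at the centre of its underside, z up
- square: square bottle: white body 42 by 42 mm and 80 mm high, sides along its x and y axes, black round cap 28 mm across on top, 98 mm high in all; closed and rigid, loose, 0.08 to 0.23 kg, starts upright in one of the saucers in the tray. Origin at the centre of its underside, z up
- nozzle: squeeze bottle with a pointed nozzle: white round body 46 mm across and 72 mm high, then a cone that narrows to a grey tip, 102 mm high in all; closed and rigid, loose, 0.08 to 0.23 kg, starts upright in one of the saucers in the tray. Origin at the centre of its underside, z up
- saucer_slim: the grey square plastic saucer in which 'slim' starts, fixed in the tray; the four saucers are alike, 72 by 72 mm, floor 3 mm thick, rim 7 mm high in all; inside 66 by 66 mm. Origin at the centre of its underside, 3 mm above the table, axes parallel to the tray's. It stays where it is, so it shows the place its container had in the row
- saucer_jar: the grey square plastic saucer in which 'jar' starts, fixed in the tray; the four saucers are alike, 72 by 72 mm, floor 3 mm thick, rim 7 mm high in all; inside 66 by 66 mm. Origin at the centre of its underside, 3 mm above the table, axes parallel to the tray's. It stays where it is, so it shows the place its container had in the row
- saucer_square: the grey square plastic saucer in which 'square' starts, fixed in the tray; the four saucers are alike, 72 by 72 mm, floor 3 mm thick, rim 7 mm high in all; inside 66 by 66 mm. Origin at the centre of its underside, 3 mm above the table, axes parallel to the tray's. It stays where it is, so it shows the place its container had in the row
- saucer_nozzle: the grey square plastic saucer in which 'nozzle' starts, fixed in the tray; the four saucers are alike, 72 by 72 mm, floor 3 mm thick, rim 7 mm high in all; inside 66 by 66 mm. Origin at the centre of its underside, 3 mm above the table, axes parallel to the tray's. It stays where it is, so it shows the place its container had in the row
- tray: shallow black drip tray lined with paper, fixed to the table, 136 by 376 mm, rim 10 mm high; carries the four saucers in a row along its y axis, centred 126, 42, -42 and -126 mm from its origin. Origin at its centre on the table, +y to the robot's left along the row (turned by up to 0.3 rad). May lie left or right of the rack
- rack: light wooden rack, fixed, 94 by 346 mm, empty at the start: four square bays 74 by 74 mm in a row along its y axis, centred 126, 42, -42 and -126 mm from its origin, parted and bordered by strips 10 mm wide with tops 18 mm above the table. Bay floors 10 mm above the table. Origin at its centre on the table, +y to the robot's left along the row (turned by up to 0.3 rad)
Things that resemble listed ones, but are neither listed nor needed, are in the scene too. What is shaped like the square but orange is not meant. What is shaped like the saucer_nozzle but blue or pink is not meant.

How it is judged (in metres and radians):
At the end, for the whole second after the job is handed in: Each container stands in the rack bay that mirrors its starting place in the tray (leftmost to rightmost and so on): its origin within 22 mm of the bay's centre along either rack axis, its underside on the bay's floor within 4 mm, tilted less than 0.1 rad, and at rest (under 0.02 m/s) (((y of saucer_slim in the frame of tray between 0.106 and 0.146 m and y of slim in the frame of rack between -0.148 and -0.104 m) or (y of saucer_slim in the frame of tray between 0.022 and 0.062 m and y of slim in the frame of rack between -0.064 and -0.02 m) or (y of saucer_slim in the frame of tray between -0.062 and -0.022 m and y of slim in the frame of rack between 0.02 and 0.064 m) or (y of saucer_slim in the frame of tray between -0.146 and -0.106 m and y of slim in the frame of rack between 0.104 and 0.148 m)) and x of slim in the frame of rack between -0.022 and 0.022 m and z of slim in the frame of rack between 0.006 and 0.014 m and angle between each of slim, jar, square, nozzle's own z axis and vertical below 0.1 rad and linear speed of each of slim, jar, square, nozzle below 0.02 m/s and ((y of saucer_jar in the frame of tray between 0.106 and 0.146 m and y of jar in the frame of rack between -0.148 and -0.104 m) or (y of saucer_jar in the frame of tray between 0.022 and 0.062 m and y of jar in the frame of rack between -0.064 and -0.02 m) or (y of saucer_jar in the frame of tray between -0.062 and -0.022 m and y of jar in the frame of rack between 0.02 and 0.064 m) or (y of saucer_jar in the frame of tray between -0.146 and -0.106 m and y of jar in the frame of rack between 0.104 and 0.148 m)) and x of jar in the frame of rack between -0.022 and 0.022 m and z of jar in the frame of rack between 0.006 and 0.014 m and ((y of saucer_square in the frame of tray between 0.106 and 0.146 m and y of square in the frame of rack between -0.148 and -0.104 m) or (y of saucer_square in the frame of tray between 0.022 and 0.062 m and y of square in the frame of rack between -0.064 and -0.02 m) or (y of saucer_square in the frame of tray between -0.062 and -0.022 m and y of square in the frame of rack between 0.02 and 0.064 m) or (y of saucer_square in the frame of tray between -0.146 and -0.106 m and y of square in the frame of rack between 0.104 and 0.148 m)) and x of square in the frame of rack between -0.022 and 0.022 m and z of square in the frame of rack between 0.006 and 0.014 m and ((y of saucer_nozzle in the frame of tray between 0.106 and 0.146 m and y of nozzle in the frame of rack between -0.148 and -0.104 m) or (y of saucer_nozzle in the frame of tray between 0.022 and 0.062 m and y of nozzle in the frame of rack between -0.064 and -0.02 m) or (y of saucer_nozzle in the frame of tray between -0.062 and -0.022 m and y of nozzle in the frame of rack between 0.02 and 0.064 m) or (y of saucer_nozzle in the frame of tray between -0.146 and -0.106 m and y of nozzle in the frame of rack between 0.104 and 0.148 m)) and x of nozzle in the frame of rack between -0.022 and 0.022 m and z of nozzle in the frame of rack between 0.006 and 0.014 m); the robot touches nothing.
It fails at once if a container tips over (leans more than 0.7 rad) (angle between any of slim, jar, square, nozzle's own z axis and vertical above 0.7 rad).
It also fails if it takes over 128 s, if anything falls off the work surface, if the arm or the gripper's body presses on something with over 40 N, if the wrist force passes 120 N, or if a joint passes its speed limit or range.

ROBOT

A 6-joint arm with a two-finger parallel gripper is mounted at the origin on the work surface. World frame = base frame: x ahead of the robot, y to its left, z up, the work surface at z = 0. Lengths are in mm, angles in degrees, forces in N, time in s.
With the tool pointing down it reaches from about 300 to 750 mm from the base axis. Payload 8.5 kg.
Tool frame: the origin (TCP) lies at the very end of the fingers, on their centre line; the grasp point (between the pads) lies 19 mm behind it (bot.grip_point_offset is the distance from the TCP to the grasp point, in mm); z points along the fingers, y is the line along which they close (so a half turn about z gives the same grasp; the last joint's range is limited). The gripper opens to 88 mm and grips with 3 to 60 N. Pads are 18 mm wide; open, the fingers measure 123 mm over their backs; the gripper's body (75 mm by 187 mm) begins 45 mm behind the grasp point.
Start: joints at [-84.643, 21.807, 74.336, -0, 83.858, -12.336], TCP at [167.148, -523.968, 238.748] pointing down, gripper open.
Joint ranges: [-178.18, 178.18], [-50.72, 133.34], [12.68, 142.11], [-81.47, 261.47], [9.98, 163.14], [-165.26, 165.26]. Speed limits (degrees/s): [136.94, 136.94, 180, 180, 180, 180].

INTERFACE

Orientations are given as a 3x3 rotation matrix whose columns are the frame's x, y, z axes.
In Python, from cell import telemetry, grab_frame, camera_model, bot gives the robot as it stands.
- The arm moves only by the tool drive_tool, never from a script. Its arguments are lists of equal length, an entry for each row: "slide": the shift along the tool's x, y, z in parts of the range, where 1.0 means 0.8 m, a list of three; "twist": the turn about the tool's z in shares of 90 degrees (1.0 is 90 degrees). In form: {"slide": [[x, y, z], ...], "twist": [twist, ...]}. A call has exactly 10 rows; each row is the pose to reach, as a shift and turn from the pose commanded when the call began, along the tool's axes at that moment; what a row does not reach only later rows make up. A row lasts 1/10 s, in which the tool goes at most 50 mm and 8.59 degrees, less where a joint would pass 70% of its speed; a pose out of reach is approached as far as the arm can. A call with a gripper value outside its range is refused whole. "hand" is the opening, from -1 (shut) to 1 (fully open), set as the call begins (left out, the last holds). The fingers move at their own pace and stop on an object; the grip force is fixed at half the most. Time passes only in rows, so rows that repeat a pose let the fingers close, or fill a call up. It gives the time, the measured TCP pose, the force, the opening and the grip force at its end, in the units of the state.
- telemetry.get_state(): the state, without advancing time (a new reading comes with each control period).
- grab_frame(name): name is "scene" or "top" or "wrist"; returns the picture (420x560x3 uint8, red, green, blue); there is no depth.
- camera_model(name): a dict with "fov_y" (degrees; the focal length in pixels is half the picture's height over the tangent of half this angle, whatever the lens; pixels are square), "cx", "cy" (the principal point, pixels), "distortion" ([k1, k2, p1, p2, k3] as OpenCV has them; the pictures are not rectified), "extrinsics" (4x4, takes a point from camera to world coordinates). Camera axes: x right, y up, looking along -z (the intrinsics and any distortion apply to the point x, -y, -z); pixel columns grow to the right and rows downward; lengths in mm; the calibration is good to about 2 mm. A picture is of the moment at which its call begins: read the wrist's pose just before it. camera_model takes no time and is no camera call; for the wrist camera it gives the pose at the moment of the call.
- bot.sign_off(): hands the job in; it is judged then, once.
The state is a dict: "t": time; "joint_pos": joint angles; "qvel": joint speeds; "joint_torque": joint torques, N m; "position": TCP position; "tcp_rot": TCP orientation; "contact_force": force on the tool from outside, world axes, zero at the start; "wrist_torque": the same for the moment, N m; "width": opening from 0.0 (shut) to 1.0 (fully open); "finger_force": force on a finger pad.
Only numpy, scipy, OpenCV 4.12 (cv2) and the standard library are available. Lean on these libraries where they do the work, as an engineer would, in place of code of your own. Each camera call takes 0.05 s, during which the arm holds its last target. There are 200 camera calls.

## Working session

There is one attempt and no reset: what is moved stays moved. The work goes in short steps, Python scripts to look and compute and a tool call to move; the robot and the scene stay as the last step left them, time stands still between calls to the robot, and variables do not carry over. Pictures are saved under pics/ and viewed, at most 14 in all, crops included, and the job is handed in when it is done.

Besides the shell and the picture viewer there is one more tool, called as name([rows], argument=value, ...), one row to a line, values as JSON. drive_tool: Moves the arm, as the interface text tells. Its arguments: {"type":"object","properties":{"slide":{"type":"array","items":{"type":"array","items":{"type":"number"}}},"twist":{"type":"array","items":{"type":"number"}},"hand":{"type":"number"}},"required":["slide","twist"]}

```bash
mkdir -p pics; ls
python3 - <<'E'
from cell import telemetry, grab_frame, camera_model, bot
import cv2, numpy as np
np.set_printoptions(precision=4,suppress=True)
for n in ["top","scene"]:
    im=grab_frame(n); cv2.imwrite(f"pics/{n}0.png",im[:,:,::-1]); m=camera_model(n); print(n,m)
s=telemetry.get_state(); print(s["t"],s["position"],s["tcp_rot"],s["width"])
E
```

```text
pics
top {'fov_y': 47.52737247615543, 'cx': 277.7316879079708, 'cy': 208.462512528609, 'distortion': array([-0.0439,  0.    ,  0.    ,  0.    ,  0.    ]), 'extrinsics': array([[   0.029 ,    0.9977,   -0.0605,  401.182 ],
       [  -0.9996,    0.0288,   -0.0042,   58.4509],
       [  -0.0024,    0.0606,    0.9982, 1331.3146],
       [   0.    ,    0.    ,    0.    ,    1.    ]])}
scene {'fov_y': 47.39105411762287, 'cx': 279.0575770009698, 'cy': 213.03350836413145, 'distortion': array([-0.0739,  0.    ,  0.    ,  0.    ,  0.    ]), 'extrinsics': array([[   0.8706,   -0.3658,    0.3289,  929.8871],
       [   0.4918,    0.6352,   -0.5955, -745.888 ],
       [   0.0089,    0.6803,    0.7329, 1036.6066],
       [   0.    ,    0.    ,    0.    ,    1.    ]])}
0.1 [ 167.1137 -523.7456  238.2102] [[ 0.9527  0.3039 -0.0001]
 [ 0.3039 -0.9527  0.0013]
 [ 0.0002 -0.0012 -1.    ]] 1.0010423067368754
```

View pics/top0.png

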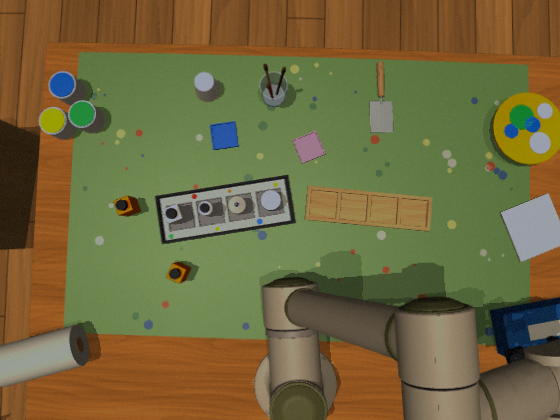

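View pics/scene0.png

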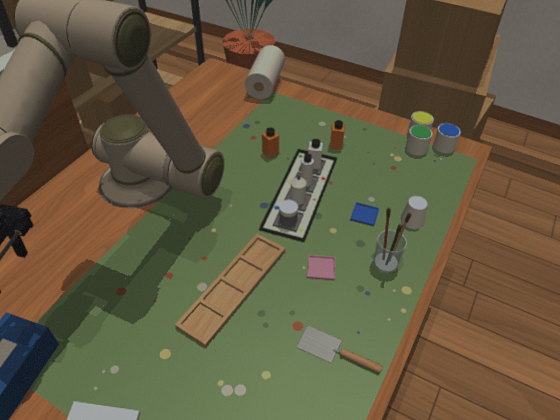

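```bash
cat > h.py <<'E'
from cell import telemetry, grab_frame, camera_model, bot
import cv2, numpy as np
np.set_printoptions(precision=2,suppress=True)
def K(m):
    f=210/np.tan(np.radians(m["fov_y"]/2)); return np.array([[f,0,m["cx"]],[0,f,m["cy"]],[0,0,1.]])
def cast(m,px,z):
    p=cv2.undistortPoints(np.array(px,float).reshape(-1,1,2),K(m),np.array(m["distortion"]))[:,0]
    T=np.array(m["extrinsics"]); d=np.c_[p[:,0],-p[:,1],-np.ones(len(p))]@T[:3,:3].T; o=T[:3,3]
    return o+d*((z-o[2])/d[:,2])[:,None]
def proj(m,P):
    T=np.array(m["extrinsics"]); c=(np.array(P,float).reshape(-1,3)-T[:3,3])@T[:3,:3]
    return cv2.projectPoints((c*[1,-1,-1]).reshape(-1,1,3),np.zeros(3),np.zeros(3),K(m),np.array(m["distortion"]))[0][:,0]
def snap(n):
    m=camera_model(n); return grab_frame(n),m
E
python3 - <<'E'
from h import *
im,m=snap("top")
hsv=cv2.cvtColor(im,cv2.COLOR_RGB2HSV)
# tray: black ring near (225,209)
def big(mask,seed):
    n,l,st,c=cv2.connectedComponentsWithStats(mask.astype(np.uint8))
    x,y,w,h=seed; roi=np.zeros_like(mask); roi[y:y+h,x:x+w]=1
    ids=np.bincount(l[roi&(l>0)]); i=ids.argmax(); return (l==i).astype(np.uint8)
t=big(hsv[:,:,2]<50,(150,170,150,80))
r=big((hsv[:,:,0]>8)&(hsv[:,:,0]<25)&(hsv[:,:,1]>60)&(hsv[:,:,2]>110),(300,180,140,55))
for n,mk,z in (("tray",t,10),("rack",r,18)):
    c=max(cv2.findContours(mk,cv2.RETR_EXTERNAL,cv2.CHAIN_APPROX_NONE)[0],key=cv2.contourArea)[:,0]
    P=cast(m,c,z)[:,:2].astype(np.float32); (cx,cy),(w,h),a=cv2.minAreaRect(P)
    b=cv2.boxPoints(((cx,cy),(w,h),a)); e=[b[1]-b[0],b[2]-b[1]]; v=max(e,key=np.linalg.norm); v=v*np.sign(v[1])
    print(n,cx,cy,w,h,"yaw of y axis from world y",np.degrees(np.arctan2(-v[0],v[1])))
cr=cv2.resize(im[165:255,145:305],None,fx=5,fy=5,interpolation=cv2.INTER_CUBIC); cv2.imwrite("pics/crop1.png",cr[:,:,::-1])
E
```

```text
tray 475.5548095703125 211.6036376953125 134.76551818847656 373.13433837890625 yaw of y axis from world y 10.703028
rack 489.3232421875 -186.36297607421875 345.9778137207031 94.34530639648438 yaw of y axis from world y -3.762979
```

View pics/crop1.png

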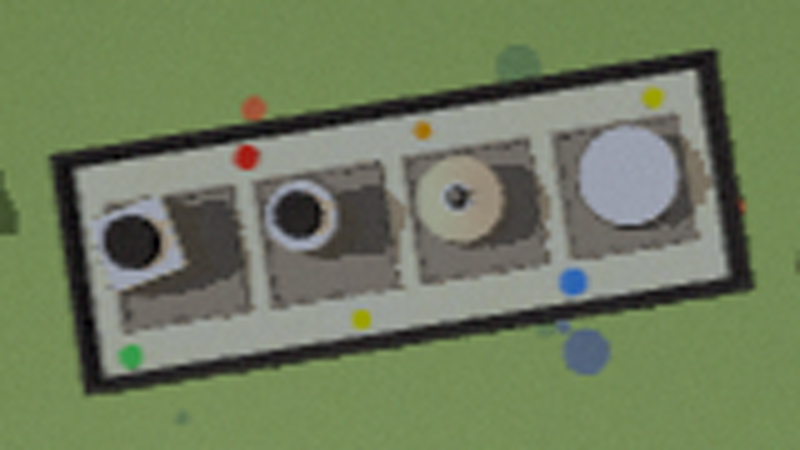

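```bash
cat >> h.py <<'E'
def plan(P,yaw):
    s=telemetry.get_state(); R=np.array(s["tcp_rot"]); p=np.array(s["position"])
    d=R.T@(np.array(P,float)-p)/1000; y0=np.degrees(np.arctan2(R[1,1],R[0,1]))
    tw=-((yaw-y0+180)%360-180)
    print("pos",p,"yaw",round(y0,2),"-> slide",np.round(d,4),"twist rad",round(np.radians(tw),4))
E
python3 - <<'E'
from h import *
m=camera_model("top")
c=lambda x,y:(145+(x+.5)/5-.5,165+(y+.5)/5-.5)
for n,x,y,z in (("square",131,242,104),("slim",300,215,116),("nozzle",458,196,108),("jar",628,176,66)): print(n,cast(m,[c(x,y)],z))
print("sq corners",cast(m,[c(160,198),c(186,272)],86))
a=np.radians(10.7)
for o in (126,42,-42,-126): print("saucer",475.5-np.sin(a)*o,211.6+np.cos(a)*o)
w=camera_model("wrist"); s=telemetry.get_state(); R=s["tcp_rot"]; T=w["extrinsics"]; print("cam in tool",R.T@(T[:3,3]-s["position"]),R.T@T[:3,:3],w["fov_y"])
plan([450,205,330],10.7)
E
```

```text
square [[455.89 339.42 104.  ]]
slim [[471.69 250.51 116.  ]]
nozzle [[484.29 170.73 108.  ]]
jar [[500.42  84.47  66.  ]]
sq corners [[480.23 329.24  86.  ]
 [441.81 313.95  86.  ]]
saucer 452.1060064614173 335.4092123644955
saucer 467.7020021538058 252.86973745483184
saucer 483.2979978461942 170.33026254516815
saucer 498.8939935385827 87.79078763550447
cam in tool [  67.79    0.36 -145.52] [[ 0.    0.97  0.26]
 [ 1.   -0.   -0.  ]
 [-0.    0.26 -0.97]] 59.2563221282811
pos [ 167.14 -523.78  238.27] yaw -72.31 -> slide [ 0.49 -0.61 -0.09] twist rad -1.4487
```

Run:
```python
from h import *
plan([466,259,300],10.7)
```

```text
pos [ 167.14 -523.78  238.27] yaw -72.31 -> slide [ 0.52 -0.66 -0.06] twist rad -1.4487
```

The manual's scale: shifts go in shares of 0.8 m and turns go in shares of 90 degrees. Converting my numbers, -0.33 m is -0.4125, 0.26 m is 0.325, -0.72 rad is -0.4584.

drive_tool([
  [0.025, -0.0313, -0.025],
  [0.05, -0.0625, -0.05],
  [0.0875, -0.1125, -0.075],
  [0.125, -0.1625, -0.075],
  [0.1625, -0.2125, -0.075],
  [0.2, -0.25, -0.075],
  [0.2375, -0.3, -0.075],
  [0.275, -0.35, -0.075],
  [0.3125, -0.4, -0.075],
  [0.325, -0.4125, -0.075],
], twist=[-0.0446, -0.0891, -0.1401, -0.1846, -0.2292, -0.2737, -0.3183, -0.3692, -0.4138, -0.4584])

```text
t: 1.15
position: [314.7, -126.8, 298.9]
tcp_rot: [[0.51, 0.86, 0.001], [0.86, -0.51, 0.0], [0.001, 0.0, -1.0]]
contact_force: [-0.2, -0.3, -0.4]
width: 0.998
finger_force: 0.0
```

Run:
```python
from h import *
plan([466,259,300],10.7)
```

```text
pos [ 314.67 -126.83  298.92] yaw -30.66 -> slide [ 0.41 -0.07 -0.  ] twist rad -0.7219
```

To row units: 0.41 m is 0.5125, -0.07 m is -0.0875, -0.07 rad is -0.0446.

drive_tool([
  [0.05, -0.0088, 0],
  [0.1, -0.0175, 0],
  [0.1625, -0.0275, 0],
  [0.225, -0.0375, 0],
  [0.2875, -0.05, 0],
  [0.35, -0.06, 0],
  [0.4125, -0.07, 0],
  [0.4625, -0.0788, 0],
  [0.5, -0.085, 0],
  [0.5125, -0.0875, 0],
], twist=[-0.0446, -0.0891, -0.1401, -0.1846, -0.2292, -0.2737, -0.3183, -0.3692, -0.4138, -0.4584])

```text
t: 2.15
position: [466.4, 259.3, 297.8]
tcp_rot: [[-0.183, 0.983, -0.001], [0.983, 0.183, -0.0], [0.0, -0.001, -1.0]]
contact_force: [-1.0, -0.7, 0.2]
width: 1.0
finger_force: 0.0
```

Run:
```python
from h import *
import time
im,m=snap("wrist"); im,m=snap("wrist"); cv2.imwrite("pics/w1.png",im[:,:,::-1]); np.save("w1.npy",im); import pickle; pickle.dump(m,open("w1.pkl","wb"))
plan([466,259,300],10.7)
```

```text
pos [466.11 257.93 297.96] yaw 10.35 -> slide [ 0.  0. -0.] twist rad -0.0062
```

View pics/w1.png

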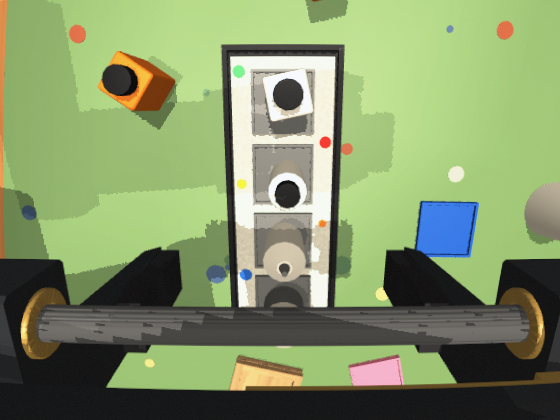

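Run:
```python
from h import *
import pickle
im=np.load("w1.npy"); m=pickle.load(open("w1.pkl","rb")); hsv=cv2.cvtColor(im,cv2.COLOR_RGB2HSV)
d=(hsv[:,:,2]<45).astype(np.uint8)
n,l,st,c=cv2.connectedComponentsWithStats(d)
for i in range(1,n):
    if 150<st[i,4]<2000 and 255<c[i][0]<320: 
        print(c[i],st[i]); 
        for z in (104,116): print(z,cast(m,[c[i]],z), "diam",cast(m,[(st[i,0],c[i][1]),(st[i,0]+st[i,2],c[i][1])],z)[:,:2].tolist())
# square face
w=((hsv[:,:,2]>190)&(hsv[:,:,1]<40)).astype(np.uint8); roi=np.zeros_like(w); roi[62:130,256:318]=1
cs=cv2.findContours(w*roi,cv2.RETR_EXTERNAL,cv2.CHAIN_APPROX_NONE)[0]
for k in cs:
    if cv2.contourArea(k)>200:
        r=cv2.minAreaRect(k); print(cv2.contourArea(k),r); b=cv2.boxPoints(r); P=cast(m,b,86); print(P[:,:2]); e=np.diff(P,axis=0)[:2]; print(np.linalg.norm(e,axis=1),np.degrees(np.arctan2(e[:,1],e[:,0])),P.mean(0))
print("nozzle tip",cast(m,[(284,268)],108))
cr=np.vstack([cv2.resize(im[55:140,235:335],None,fx=5,fy=5)]); cv2.imwrite("pics/sq.png",cr[:,:,::-1])
```

```text
[287.04 194.5 ] [275 181  25  26 396]
104 [[473.86 248.67 104.  ]] diam [[462.71254205295526, 246.5533698888139], [485.8597970462941, 250.95492200348264]]
116 [[473.21 251.36 116.  ]] diam [[462.45653784423195, 249.31906630957025], [484.78515395854635, 253.56495064893878]]
2835.5 ((286.5, 95.5), (67.0, 61.0), 90.0)
[[423.4  361.5 ]
 [478.21 371.91]
 [490.71 312.69]
 [433.75 301.87]]
[55.79 60.53] [ 10.76 -78.08] [456.52 336.99  86.  ]
nozzle tip [[484.79 176.12 108.  ]]
```

View pics/sq.png

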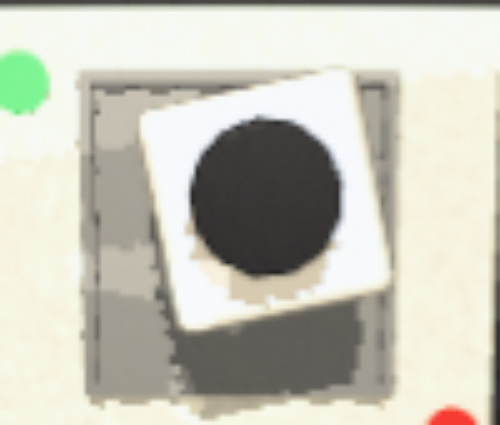

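Run:
```python
from h import *
import pickle
m=pickle.load(open("w1.pkl","rb"))
q=np.array([(140,115),(352,68),(390,285),(183,330)])/5+[235,55]
P=cast(m,q-.4,86)[:,:2]; e=np.roll(P,-1,0)-P; print(P,np.linalg.norm(e,axis=1),np.degrees(np.arctan2(e[:,1],e[:,0])),P.mean(0))
print(cast(m,[(287.8,93.8)],104))
print(camera_model("top")["extrinsics"][0,3])
```

```text
[[431.74 349.09]
 [468.51 364.51]
 [483.3  327.69]
 [446.54 312.24]] [39.86 39.68 39.87 39.72] [  22.75  -68.11 -157.19  111.88] [457.52 338.38]
[[457.23 338.47 104.  ]]
401.1820303525606
```

Run:
```python
from h import *
plan([457.4,338.4,135],22.5)
```

```text
pos [466.11 257.93 297.96] yaw 10.35 -> slide [0.08 0.01 0.16] twist rad -0.2121
```

```bash
sed -i 's/np.round(d,4)/[round(v,4) for v in d.tolist()]/' h.py
python3 - <<'E'
from h import *
plan([457.4,338.4,135],22.5)
E
```

```text
pos [466.11 257.93 297.96] yaw 10.35 -> slide [0.0807, 0.0061, 0.163] twist rad -0.2121
```

To row units: 0.163 m is 0.2038, 0.16 m is 0.2, -0.212 rad is -0.135.

drive_tool([
  [0.0125, 0.0013, 0.025],
  [0.025, 0.0025, 0.05],
  [0.0438, 0.0038, 0.075],
  [0.0625, 0.005, 0.1],
  [0.0813, 0.0063, 0.125],
  [0.0938, 0.0075, 0.15],
  [0.1013, 0.0075, 0.175],
  [0.1013, 0.0075, 0.2],
  [0.1013, 0.0075, 0.2038],
  [0.1013, 0.0075, 0.2038],
], twist=[-0.0191, -0.0382, -0.0573, -0.0764, -0.0955, -0.1146, -0.135, -0.135, -0.135, -0.135])

```text
t: 3.25
position: [457.7, 336.9, 136.0]
tcp_rot: [[-0.378, 0.926, -0.001], [0.926, 0.378, -0.0], [-0.0, -0.001, -1.0]]
contact_force: [0.6, 0.3, 0.0]
width: 1.001
finger_force: 0.0
```

Run:
```python
from h import *
plan([457.4,338.4,49],22.5)
im,m=snap("wrist"); cv2.imwrite("pics/w2.png",im[:,:,::-1])
```

```text
pos [457.71 336.88 135.96] yaw 22.24 -> slide [0.0015, 0.0003, 0.087] twist rad -0.0046
```

View pics/w2.png

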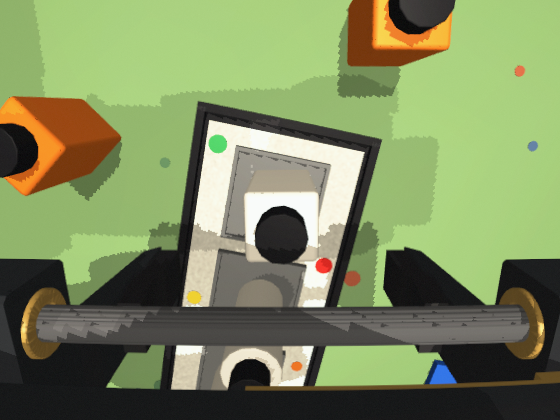

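To row units: 0.087 m is 0.1088, 0.083 m is 0.1038.

drive_tool([
  [0.0019, 0, 0.0125],
  [0.0019, 0, 0.025],
  [0.0019, 0, 0.0375],
  [0.0019, 0, 0.05],
  [0.0019, 0, 0.065],
  [0.0019, 0, 0.08],
  [0.0019, 0, 0.0938],
  [0.0019, 0, 0.1038],
  [0.0019, 0, 0.1088],
  [0.0019, 0, 0.1088],
], twist=[0, 0, 0, 0, 0, 0, 0, 0, 0, 0])

```text
t: 4.3
position: [457.0, 338.9, 48.2]
tcp_rot: [[-0.38, 0.925, -0.001], [0.925, 0.38, -0.0], [-0.0, -0.001, -1.0]]
contact_force: [-0.1, 0.2, -0.6]
width: 0.997
finger_force: 0.0
```

drive_tool([
  [0, 0, 0],
  [0, 0, 0],
  [0, 0, 0],
  [0, 0, 0],
  [0, 0, 0],
  [0, 0, 0],
  [0, 0, 0],
  [0, 0, 0],
  [0, 0, 0],
  [0, 0, 0],
], twist=[0, 0, 0, 0, 0, 0, 0, 0, 0, 0], hand=-1)

```text
t: 5.3
position: [457.1, 338.9, 48.8]
tcp_rot: [[-0.38, 0.925, -0.0], [0.925, 0.38, 0.0], [0.0, -0.0, -1.0]]
contact_force: [-0.7, -0.8, 2.1]
width: 0.474
finger_force: 30.0
```

To row units: -0.15 m is -0.1875, -0.145 m is -0.1813.

drive_tool([
  [0, 0, -0.0063],
  [0, 0, -0.0188],
  [0, 0, -0.0375],
  [0, 0, -0.0625],
  [0, 0, -0.0875],
  [0, 0, -0.1125],
  [0, 0, -0.1375],
  [0, 0, -0.1625],
  [0, 0, -0.1813],
  [0, 0, -0.1875],
], twist=[0, 0, 0, 0, 0, 0, 0, 0, 0, 0])

```text
t: 6.3
position: [457.5, 339.2, 201.0]
tcp_rot: [[-0.38, 0.925, 0.003], [0.925, 0.38, 0.001], [0.0, 0.003, -1.0]]
contact_force: [0.2, -0.5, -2.5]
width: 0.471
finger_force: 30.0
```

Run:
```python
from h import *
plan([480.9,-312.1,199],-3.76)
plan([469,13,199],9.4)
```

```text
pos [457.47 339.17 201.  ] yaw 22.35 -> slide [-0.6113, -0.226, 0.0011] twist rad 0.4557
pos [457.47 339.17 201.  ] yaw 22.35 -> slide [-0.3061, -0.1134, 0.0016] twist rad 0.226
```

To row units: -0.306 m is -0.3825, -0.23 m is -0.2875, 0.23 rad is 0.1464.

drive_tool([
  [-0.0125, -0.005, 0],
  [-0.0375, -0.0138, 0],
  [-0.075, -0.0275, 0],
  [-0.125, -0.0463, 0],
  [-0.175, -0.065, 0],
  [-0.2313, -0.0863, 0],
  [-0.2875, -0.1063, 0],
  [-0.3375, -0.125, 0],
  [-0.3688, -0.1363, 0],
  [-0.3825, -0.1413, 0],
], twist=[0.0127, 0.0255, 0.0446, 0.0637, 0.0828, 0.1019, 0.121, 0.1337, 0.1464, 0.1464])

```text
t: 7.3
position: [468.3, 10.5, 198.1]
tcp_rot: [[-0.155, 0.988, -0.001], [0.988, 0.155, 0.0], [0.0, -0.001, -1.0]]
contact_force: [-0.8, 0.6, -1.4]
width: 0.474
finger_force: 30.0
```

Run:
```python
from h import *
plan([480.9,-312.1,199],-3.76)
```

```text
pos [468.27  10.54 198.06] yaw 8.94 -> slide [-0.3207, -0.0377, -0.001] twist rad 0.2216
```

To row units: -0.321 m is -0.4013, -0.001 m is -0.0013, 0.22 rad is 0.1401.

drive_tool([
  [-0.0125, -0.0013, 0],
  [-0.0375, -0.005, 0],
  [-0.075, -0.0088, 0],
  [-0.125, -0.015, 0],
  [-0.1813, -0.0213, 0],
  [-0.2375, -0.0275, 0],
  [-0.2938, -0.035, 0],
  [-0.35, -0.0413, 0],
  [-0.3875, -0.045, 0],
  [-0.4013, -0.0475, 0],
], twist=[0.0127, 0.0255, 0.0446, 0.0637, 0.0828, 0.1019, 0.121, 0.1337, 0.1401, 0.1401])

```text
t: 8.3
position: [482.6, -311.8, 197.9]
tcp_rot: [[0.062, 0.998, -0.001], [0.998, -0.062, 0.0], [0.0, -0.001, -1.0]]
contact_force: [0.0, 0.1, -2.1]
width: 0.474
finger_force: 30.0
```

Run:
```python
from h import *
im,m=snap("wrist"); cv2.imwrite("pics/w3.png",im[:,:,::-1]); np.save("w3.npy",im); import pickle; pickle.dump(m,open("w3.pkl","wb"))
plan([480.9,-312.1,53.5],-3.76)
```

```text
pos [ 482.49 -311.83  197.89] yaw -3.53 -> slide [-0.0004, -0.0015, 0.1444] twist rad 0.004
```

View pics/w3.png

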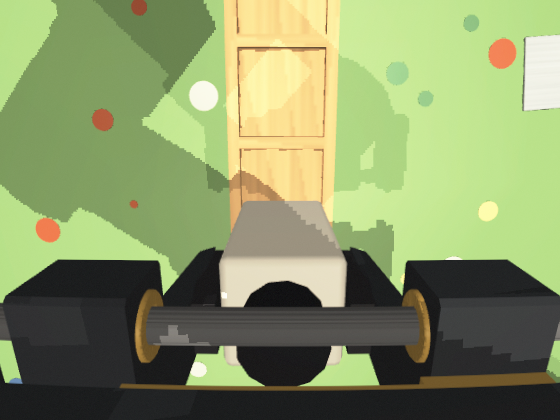

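Run:
```python
from h import *
import pickle
m=pickle.load(open("w3.pkl","rb"))
y=np.array([np.cos(np.radians(3.76)),0]); a=np.radians(-3.76); C=np.array([489.3,-186.4])
P=cast(m,[(282,142),(283,43),(229,90),(336,90)],18)[:,:2]; R=np.array([[np.cos(a),-np.sin(a)],[np.sin(a),np.cos(a)]]); print(P,(P-C)@R)
```

```text
[[ 485.75 -273.23]
 [ 491.56 -192.2 ]
 [ 443.65 -226.73]
 [ 534.07 -232.29]] [[  2.15 -86.88]
 [  2.64  -5.64]
 [-42.91 -43.24]
 [ 47.68 -42.85]]
```

To row units: 0.144 m is 0.18, 0.141 m is 0.1763.

drive_tool([
  [0, -0.0013, 0.0125],
  [0, -0.0013, 0.0375],
  [0, -0.0019, 0.0625],
  [0, -0.0019, 0.0875],
  [0, -0.0019, 0.1125],
  [0, -0.0019, 0.1375],
  [0, -0.0019, 0.1563],
  [0, -0.0019, 0.1688],
  [0, -0.0019, 0.1763],
  [0, -0.0019, 0.18],
], twist=[0, 0, 0, 0, 0, 0, 0, 0, 0, 0])

```text
t: 9.35
position: [481.1, -309.1, 54.5]
tcp_rot: [[0.059, 0.998, -0.0], [0.998, -0.059, 0.0], [0.0, -0.0, -1.0]]
contact_force: [-0.3, -0.0, -0.6]
width: 0.473
finger_force: 30.0
```

Run:
```python
from h import *
plan([481.5,-313,53],-3.76)
```

```text
pos [ 481.14 -309.12   54.52] yaw -3.39 -> slide [-0.0039, 0.0006, 0.0015] twist rad 0.0065
```

To row units: -0.004 m is -0.005, 0.0015 m is 0.0019.

drive_tool([
  [-0.0025, 0, 0],
  [-0.005, 0, 0],
  [-0.005, 0, 0.0004],
  [-0.005, 0, 0.0008],
  [-0.005, 0, 0.0011],
  [-0.005, 0, 0.0015],
  [-0.005, 0, 0.0019],
  [-0.005, 0, 0.0023],
  [-0.005, 0, 0.0025],
  [-0.005, 0, 0.0025],
], twist=[0, 0, 0, 0, 0, 0, 0, 0, 0, 0])

```text
t: 10.35
position: [480.8, -313.9, 52.8]
tcp_rot: [[0.06, 0.998, 0.0], [0.998, -0.06, -0.0], [-0.0, 0.0, -1.0]]
contact_force: [-0.5, 0.2, -0.7]
width: 0.47
finger_force: 30.0
```

drive_tool([
  [0, 0, 0],
  [0, 0, 0],
  [0, 0, 0],
  [0, 0, 0],
  [0, 0, 0],
  [0, 0, 0],
  [0, 0, 0],
  [0, 0, 0],
  [0, 0, 0],
  [0, 0, 0],
], twist=[0, 0, 0, 0, 0, 0, 0, 0, 0, 0], hand=1)

```text
t: 11.35
position: [480.8, -313.9, 52.7]
tcp_rot: [[0.06, 0.998, -0.0], [0.998, -0.06, 0.0], [0.0, -0.0, -1.0]]
contact_force: [-0.1, -0.1, -0.8]
width: 0.998
finger_force: 0.0
```

To row units: -0.2 m is -0.25, -0.195 m is -0.2438.

drive_tool([
  [0, 0, -0.0125],
  [0, 0, -0.0313],
  [0, 0, -0.0563],
  [0, 0, -0.0875],
  [0, 0, -0.125],
  [0, 0, -0.1625],
  [0, 0, -0.2],
  [0, 0, -0.225],
  [0, 0, -0.2438],
  [0, 0, -0.25],
], twist=[0, 0, 0, 0, 0, 0, 0, 0, 0, 0])

```text
t: 12.35
position: [481.0, -314.0, 255.1]
tcp_rot: [[0.06, 0.998, 0.002], [0.998, -0.06, -0.002], [-0.002, 0.003, -1.0]]
contact_force: [-0.0, -0.2, -0.6]
width: 0.998
finger_force: 0.0
```

Run:
```python
from h import *
plan([476,-31,230],3)
```

```text
pos [ 481.   -314.03  255.06] yaw -3.43 -> slide [0.2823, -0.022, 0.0244] twist rad -0.1123
```

To row units: 0.282 m is 0.3525, -0.022 m is -0.0275, -0.02 rad is -0.0127.

drive_tool([
  [0.0188, -0.0013, 0],
  [0.05, -0.0038, 0],
  [0.0875, -0.0063, 0.0063],
  [0.1313, -0.01, 0.0125],
  [0.175, -0.0138, 0.0188],
  [0.2188, -0.0175, 0.025],
  [0.2625, -0.0213, 0.0275],
  [0.3063, -0.025, 0.03],
  [0.3375, -0.0263, 0.03],
  [0.3525, -0.0275, 0.03],
], twist=[-0.0064, -0.0127, -0.0191, -0.0255, -0.0318, -0.0382, -0.0509, -0.0573, -0.0637, -0.0713])

```text
t: 13.35
position: [474.7, -28.5, 228.1]
tcp_rot: [[-0.055, 0.998, -0.002], [0.998, 0.055, 0.001], [0.001, -0.002, -1.0]]
contact_force: [0.3, 0.1, 0.8]
width: 0.999
finger_force: 0.0
```

Run:
```python
from h import *
plan([472.5,251,140],10.7)
```

```text
pos [474.7  -28.46 228.12] yaw 3.17 -> slide [0.2791, 0.0134, 0.0884] twist rad -0.1315
```

To row units: 0.279 m is 0.3488, 0.0134 m is 0.0168, -0.055 rad is -0.035.

drive_tool([
  [0.025, 0.0013, 0],
  [0.0625, 0.0025, 0],
  [0.1063, 0.005, 0.0125],
  [0.1563, 0.0075, 0.025],
  [0.2063, 0.01, 0.0375],
  [0.2563, 0.0125, 0.0563],
  [0.3, 0.015, 0.075],
  [0.3313, 0.0163, 0.0938],
  [0.345, 0.0168, 0.1063],
  [0.3488, 0.0168, 0.11],
], twist=[-0.0064, -0.0159, -0.0255, -0.035, -0.0446, -0.0541, -0.0637, -0.0732, -0.0828, -0.0834])

```text
t: 14.35
position: [473.9, 248.5, 139.5]
tcp_rot: [[-0.184, 0.983, -0.002], [0.983, 0.184, -0.001], [-0.0, -0.002, -1.0]]
contact_force: [0.0, -0.1, -0.2]
width: 0.996
finger_force: 0.0
```

Run:
```python
from h import *
im,m=snap("wrist"); cv2.imwrite("pics/w4.png",im[:,:,::-1])
print(proj(m,[[472.5,251,116],[457+24,338,4]]))
plan([472.5,251,59],10.7)
```

```text
[[278.08 244.04]
 [313.49  80.38]]
pos [474.2  248.13 139.75] yaw 10.51 -> slide [0.0032, -0.001, 0.0808] twist rad -0.0032
```

View pics/w4.png

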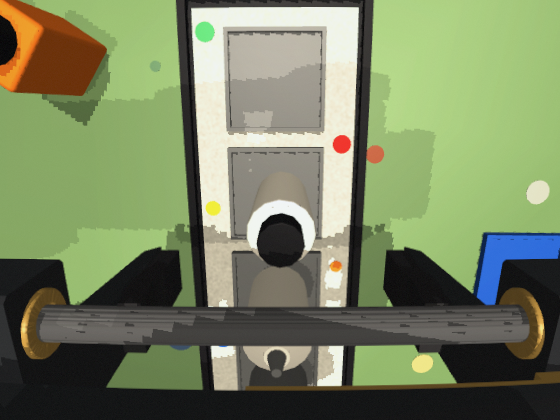

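To row units: 0.081 m is 0.1013, 0.0045 m is 0.0056.

drive_tool([
  [0.0025, 0, 0.0063],
  [0.005, 0, 0.015],
  [0.0056, 0, 0.0275],
  [0.0056, 0, 0.04],
  [0.0056, 0, 0.055],
  [0.0056, 0, 0.07],
  [0.0056, 0, 0.0838],
  [0.0056, 0, 0.0938],
  [0.0056, 0, 0.1],
  [0.0056, 0, 0.1013],
], twist=[0, 0, 0, 0, 0, 0, 0, 0, 0, 0])

```text
t: 15.4
position: [473.7, 252.6, 59.2]
tcp_rot: [[-0.182, 0.983, -0.001], [0.983, 0.182, -0.0], [-0.0, -0.001, -1.0]]
contact_force: [-1.3, -0.7, 0.2]
width: 1.005
finger_force: 0.0
```

drive_tool([
  [0, 0, 0],
  [0, 0, 0],
  [0, 0, 0],
  [0, 0, 0],
  [0, 0, 0],
  [0, 0, 0],
  [0, 0, 0],
  [0, 0, 0],
  [0, 0, 0],
  [0, 0, 0],
], twist=[0, 0, 0, 0, 0, 0, 0, 0, 0, 0], hand=-1)

```text
t: 16.4
position: [473.8, 252.7, 59.8]
tcp_rot: [[-0.182, 0.983, 0.0], [0.983, 0.182, 0.0], [0.0, 0.0, -1.0]]
contact_force: [-0.4, -0.1, 0.4]
width: 0.423
finger_force: 29.9
```

To row units: -0.15 m is -0.1875, -0.145 m is -0.1813.

drive_tool([
  [0, 0, -0.0063],
  [0, 0, -0.0188],
  [0, 0, -0.0375],
  [0, 0, -0.0625],
  [0, 0, -0.0875],
  [0, 0, -0.1125],
  [0, 0, -0.1375],
  [0, 0, -0.1625],
  [0, 0, -0.1813],
  [0, 0, -0.1875],
], twist=[0, 0, 0, 0, 0, 0, 0, 0, 0, 0])

```text
t: 17.4
position: [474.1, 252.8, 211.9]
tcp_rot: [[-0.182, 0.983, 0.003], [0.983, 0.182, 0.001], [0.0, 0.003, -1.0]]
contact_force: [-0.7, -0.4, -1.1]
width: 0.421
finger_force: 29.9
```

Run:
```python
from h import *
plan([480,11,209],4)
```

```text
pos [474.15 252.82 211.91] yaw 10.49 -> slide [-0.2388, -0.0383, 0.0027] twist rad 0.1132
```

To row units: -0.239 m is -0.2988, -0.23 m is -0.2875, 0.113 rad is 0.0719.

drive_tool([
  [-0.0125, -0.0025, 0],
  [-0.0313, -0.005, 0],
  [-0.0625, -0.01, 0],
  [-0.1, -0.0163, 0],
  [-0.1375, -0.0225, 0],
  [-0.1813, -0.0288, 0],
  [-0.225, -0.0363, 0],
  [-0.2625, -0.0425, 0],
  [-0.2875, -0.0463, 0],
  [-0.2988, -0.0475, 0],
], twist=[0.0064, 0.0127, 0.0191, 0.0286, 0.0382, 0.0477, 0.0573, 0.0637, 0.07, 0.0719])

```text
t: 18.4
position: [479.3, 8.4, 209.0]
tcp_rot: [[-0.067, 0.998, -0.002], [0.998, 0.067, 0.0], [0.0, -0.002, -1.0]]
contact_force: [-0.3, 0.1, -1.5]
width: 0.417
finger_force: 29.9
```

Run:
```python
from h import *
plan([487.5,-229.5,209],-3.76)
```

```text
pos [479.31   8.38 209.03] yaw 3.81 -> slide [-0.2379, -0.0077, 0.0] twist rad 0.1322
```

To row units: -0.238 m is -0.2975, -0.0077 m is -0.0096, 0.132 rad is 0.084.

drive_tool([
  [-0.0125, 0, 0],
  [-0.0313, -0.0013, 0],
  [-0.0625, -0.0025, 0],
  [-0.1, -0.0038, 0],
  [-0.1375, -0.005, 0],
  [-0.1813, -0.0063, 0],
  [-0.225, -0.0075, 0],
  [-0.2625, -0.0088, 0],
  [-0.2875, -0.0096, 0],
  [-0.2975, -0.0096, 0],
], twist=[0.0064, 0.0127, 0.0223, 0.0318, 0.0414, 0.0509, 0.0605, 0.07, 0.0796, 0.084])

```text
t: 19.4
position: [488.8, -228.5, 209.2]
tcp_rot: [[0.064, 0.998, -0.001], [0.998, -0.064, 0.0], [0.0, -0.001, -1.0]]
contact_force: [0.7, -0.8, -2.2]
width: 0.423
finger_force: 29.9
```

Run:
```python
from h import *
plan([487.5,-229.5,64.5],-3.76)
```

```text
pos [ 488.77 -228.53  209.24] yaw -3.65 -> slide [-0.0011, -0.0011, 0.1447] twist rad 0.0019
```

To row units: 0.1445 m is 0.1806, -0.003 m is -0.0038.

drive_tool([
  [-0.0038, -0.0013, 0.0125],
  [-0.0038, -0.0013, 0.0375],
  [-0.0038, -0.0013, 0.0625],
  [-0.0038, -0.0013, 0.0875],
  [-0.0038, -0.0013, 0.1125],
  [-0.0038, -0.0013, 0.1375],
  [-0.0038, -0.0013, 0.1588],
  [-0.0038, -0.0013, 0.1725],
  [-0.0038, -0.0013, 0.1788],
  [-0.0038, -0.0013, 0.1806],
], twist=[0, 0, 0, 0, 0, 0, 0, 0, 0, 0])

```text
t: 20.4
position: [487.7, -229.7, 65.0]
tcp_rot: [[0.061, 0.998, -0.0], [0.998, -0.061, 0.0], [0.0, -0.0, -1.0]]
contact_force: [0.2, 0.3, -0.5]
width: 0.423
finger_force: 29.9
```

Run:
```python
from h import *
plan([487.5,-229.5,64],-3.76)
```

```text
pos [ 487.7  -229.66   64.97] yaw -3.52 -> slide [0.0002, -0.0002, 0.001] twist rad 0.0042
```

To row units: 0.0012 m is 0.0015, 0.001 m is 0.0013.

drive_tool([
  [0, 0, 0.0004],
  [0, 0, 0.0008],
  [0, 0, 0.0013],
  [0, 0, 0.0015],
  [0, 0, 0.0015],
  [0, 0, 0.0015],
  [0, 0, 0.0015],
  [0, 0, 0.0015],
  [0, 0, 0.0015],
  [0, 0, 0.0015],
], twist=[0, 0, 0, 0, 0, 0, 0, 0, 0, 0])

```text
t: 21.4
position: [487.7, -230.1, 64.0]
tcp_rot: [[0.062, 0.998, -0.0], [0.998, -0.062, 0.0], [0.0, -0.0, -1.0]]
contact_force: [0.8, 0.7, -1.1]
width: 0.42
finger_force: 29.9
```

drive_tool([
  [0, 0, 0],
  [0, 0, 0],
  [0, 0, 0],
  [0, 0, 0],
  [0, 0, 0],
  [0, 0, 0],
  [0, 0, 0],
  [0, 0, 0],
  [0, 0, 0],
  [0, 0, 0],
], twist=[0, 0, 0, 0, 0, 0, 0, 0, 0, 0], hand=1)

```text
t: 22.4
position: [487.7, -230.2, 64.1]
tcp_rot: [[0.062, 0.998, 0.0], [0.998, -0.062, -0.0], [-0.0, 0.0, -1.0]]
contact_force: [-0.2, 0.2, 0.6]
width: 0.999
finger_force: 0.0
```

To row units: -0.18 m is -0.225, -0.178 m is -0.2225.

drive_tool([
  [0, 0, -0.0125],
  [0, 0, -0.0313],
  [0, 0, -0.0563],
  [0, 0, -0.0875],
  [0, 0, -0.125],
  [0, 0, -0.1625],
  [0, 0, -0.1938],
  [0, 0, -0.2125],
  [0, 0, -0.2225],
  [0, 0, -0.225],
], twist=[0, 0, 0, 0, 0, 0, 0, 0, 0, 0])

```text
t: 23.4
position: [487.8, -230.1, 245.0]
tcp_rot: [[0.062, 0.998, 0.001], [0.998, -0.062, -0.001], [-0.001, 0.001, -1.0]]
contact_force: [-0.3, -0.5, -0.9]
width: 1.002
finger_force: 0.0
```

Run:
```python
from h import *
plan([484,60,230],6)
```

```text
pos [ 487.75 -230.13  244.97] yaw -3.55 -> slide [0.2894, -0.0217, 0.0147] twist rad -0.1667
```

To row units: 0.289 m is 0.3613, -0.001 m is -0.0013, -0.167 rad is -0.1063.

drive_tool([
  [0.0188, -0.0013, 0],
  [0.05, -0.0038, 0],
  [0.0875, -0.0063, 0.0063],
  [0.1313, -0.01, 0.0125],
  [0.175, -0.0138, 0.0188],
  [0.225, -0.0175, 0.0188],
  [0.275, -0.0213, 0.0188],
  [0.3188, -0.025, 0.0188],
  [0.35, -0.0263, 0.0188],
  [0.3613, -0.0275, 0.0188],
], twist=[-0.0064, -0.0127, -0.0255, -0.0382, -0.0509, -0.0637, -0.0764, -0.0891, -0.1019, -0.1063])

```text
t: 24.4
position: [482.6, 62.3, 228.3]
tcp_rot: [[-0.109, 0.994, -0.002], [0.994, 0.109, 0.001], [0.001, -0.002, -1.0]]
contact_force: [-0.4, 0.2, -0.4]
width: 1.001
finger_force: 0.0
```

Run:
```python
from h import *
im,m=snap("wrist"); cv2.imwrite("pics/w5.png",im[:,:,::-1]); np.save("w5.npy",im); import pickle; pickle.dump(m,open("w5.pkl","wb"))
print(proj(m,[[484.5,172,108],[500.4,84.5,66]]))
plan([484.5,172,135],10.7)
```

```text
[[301.48  44.83]
 [305.29 165.96]]
pos [482.73  62.11 228.43] yaw 6.22 -> slide [0.109, 0.0138, 0.0935] twist rad -0.0783
```

View pics/w5.png

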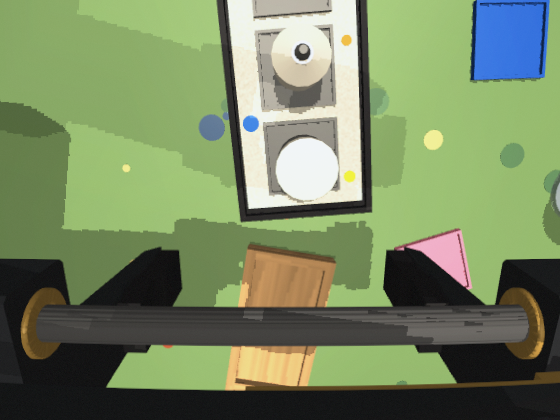

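Run:
```python
from h import *
plan([485,170,135],10.7)
import pickle; m=pickle.load(open("w5.pkl","rb")); print(cast(m,[(303,49)],108),cast(m,[(307,168)],66))
```

```text
pos [482.73  62.11 228.43] yaw 6.22 -> slide [0.1069, 0.0141, 0.0935] twist rad -0.0783
[[485.84 169.46 108.  ]] [[502.04  82.95  66.  ]]
```

To row units: 0.108 m is 0.135, 0.0935 m is 0.1169, -0.078 rad is -0.0497.

drive_tool([
  [0.01, 0.0013, 0.0063],
  [0.025, 0.0038, 0.0188],
  [0.0438, 0.0063, 0.0313],
  [0.065, 0.0088, 0.05],
  [0.0875, 0.0113, 0.0688],
  [0.1063, 0.0138, 0.0875],
  [0.1213, 0.0163, 0.1],
  [0.13, 0.0175, 0.11],
  [0.135, 0.0175, 0.1163],
  [0.135, 0.0175, 0.1169],
], twist=[-0.0064, -0.0127, -0.0191, -0.0255, -0.0318, -0.0382, -0.0446, -0.0497, -0.0497, -0.0497])

```text
t: 25.45
position: [486.1, 168.6, 135.1]
tcp_rot: [[-0.182, 0.983, -0.001], [0.983, 0.182, -0.0], [-0.0, -0.001, -1.0]]
contact_force: [-0.7, -0.0, 1.0]
width: 1.0
finger_force: 0.0
```

Run:
```python
from h import *
plan([485,170.3,49],10.7)
```

```text
pos [486.12 168.59 135.08] yaw 10.49 -> slide [0.0019, -0.0007, 0.0861] twist rad -0.0037
```

To row units: 0.086 m is 0.1075, 0.001 m is 0.0013.

drive_tool([
  [0.0013, 0, 0.0063],
  [0.0013, 0, 0.0188],
  [0.0013, 0, 0.0313],
  [0.0013, 0, 0.045],
  [0.0013, 0, 0.06],
  [0.0013, 0, 0.075],
  [0.0013, 0, 0.0888],
  [0.0013, 0, 0.1],
  [0.0013, 0, 0.1063],
  [0.0013, 0, 0.1075],
], twist=[0, 0, 0, 0, 0, 0, 0, 0, 0, 0])

```text
t: 26.45
position: [486.0, 169.5, 49.0]
tcp_rot: [[-0.182, 0.983, -0.001], [0.983, 0.182, -0.0], [0.0, -0.001, -1.0]]
contact_force: [-0.3, -0.8, 0.1]
width: 1.001
finger_force: 0.0
```

drive_tool([
  [0, 0, 0],
  [0, 0, 0],
  [0, 0, 0],
  [0, 0, 0],
  [0, 0, 0],
  [0, 0, 0],
  [0, 0, 0],
  [0, 0, 0],
  [0, 0, 0],
  [0, 0, 0],
], twist=[0, 0, 0, 0, 0, 0, 0, 0, 0, 0], hand=-1)

```text
t: 27.45
position: [486.1, 169.5, 49.6]
tcp_rot: [[-0.182, 0.983, -0.0], [0.983, 0.182, -0.0], [-0.0, -0.0, -1.0]]
contact_force: [-0.7, -0.6, 1.8]
width: 0.51
finger_force: 30.0
```

To row units: -0.15 m is -0.1875, -0.145 m is -0.1813.

drive_tool([
  [0, 0, -0.0063],
  [0, 0, -0.0188],
  [0, 0, -0.0375],
  [0, 0, -0.0625],
  [0, 0, -0.0875],
  [0, 0, -0.1125],
  [0, 0, -0.1375],
  [0, 0, -0.1625],
  [0, 0, -0.1813],
  [0, 0, -0.1875],
], twist=[0, 0, 0, 0, 0, 0, 0, 0, 0, 0])

```text
t: 28.45
position: [486.5, 169.6, 201.6]
tcp_rot: [[-0.182, 0.983, 0.003], [0.983, 0.182, 0.0], [-0.0, 0.003, -1.0]]
contact_force: [-1.4, 0.3, -1.3]
width: 0.516
finger_force: 30.0
```

Run:
```python
from h import *
plan([493.2,-147,199],-3.76)
```

```text
pos [486.47 169.61 201.59] yaw 10.49 -> slide [-0.3125, -0.051, 0.0025] twist rad 0.2487
```

To row units: -0.3125 m is -0.3906, -0.051 m is -0.0638, 0.249 rad is 0.1585.

drive_tool([
  [-0.0125, -0.0025, 0],
  [-0.0438, -0.0075, 0],
  [-0.0875, -0.0138, 0],
  [-0.1375, -0.0225, 0],
  [-0.1875, -0.0313, 0],
  [-0.2438, -0.04, 0],
  [-0.3, -0.0488, 0],
  [-0.35, -0.0575, 0],
  [-0.3788, -0.0619, 0],
  [-0.3906, -0.0638, 0],
], twist=[0.0127, 0.0255, 0.0414, 0.0573, 0.0764, 0.0955, 0.1146, 0.1337, 0.1496, 0.1585])

```text
t: 29.45
position: [492.1, -149.4, 198.6]
tcp_rot: [[0.07, 0.998, -0.002], [0.998, -0.07, 0.001], [0.0, -0.002, -1.0]]
contact_force: [-0.2, 0.5, -0.6]
width: 0.519
finger_force: 30.0
```

Run:
```python
from h import *
plan([493.2,-147,54.2],-3.76)
```

```text
pos [ 492.09 -149.4   198.58] yaw -4.03 -> slide [0.0024, 0.0012, 0.1444] twist rad -0.0047
```

To row units: 0.1445 m is 0.1806, 0.07 m is 0.0875.

drive_tool([
  [0.0013, 0.0013, 0.0125],
  [0.0013, 0.0013, 0.0375],
  [0.0013, 0.0013, 0.0625],
  [0.0013, 0.0013, 0.0875],
  [0.0013, 0.0013, 0.1125],
  [0.0013, 0.0013, 0.1375],
  [0.0013, 0.0013, 0.1588],
  [0.0013, 0.0013, 0.1725],
  [0.0013, 0.0013, 0.1788],
  [0.0013, 0.0013, 0.1806],
], twist=[0, 0, 0, 0, 0, 0, 0, 0, 0, 0])

```text
t: 30.45
position: [493.8, -145.5, 54.7]
tcp_rot: [[0.065, 0.998, -0.001], [0.998, -0.065, 0.0], [0.0, -0.001, -1.0]]
contact_force: [-0.4, -0.3, -1.7]
width: 0.514
finger_force: 30.0
```

Run:
```python
from h import *
plan([493.2,-147,53.6],-3.76)
```

```text
pos [ 493.8  -145.48   54.71] yaw -3.74 -> slide [-0.0016, -0.0005, 0.0011] twist rad 0.0003
```

To row units: 0.0013 m is 0.0016, 0.001 m is 0.0013.

drive_tool([
  [0, 0, 0.0004],
  [0, 0, 0.0008],
  [0, 0, 0.0013],
  [0, 0, 0.0016],
  [0, 0, 0.0016],
  [0, 0, 0.0016],
  [0, 0, 0.0016],
  [0, 0, 0.0016],
  [0, 0, 0.0016],
  [0, 0, 0.0016],
], twist=[0, 0, 0, 0, 0, 0, 0, 0, 0, 0])

```text
t: 31.45
position: [493.8, -146.1, 53.7]
tcp_rot: [[0.066, 0.998, -0.0], [0.998, -0.066, 0.0], [0.0, -0.0, -1.0]]
contact_force: [0.6, -0.6, -0.9]
width: 0.514
finger_force: 30.0
```

drive_tool([
  [0, 0, 0],
  [0, 0, 0],
  [0, 0, 0],
  [0, 0, 0],
  [0, 0, 0],
  [0, 0, 0],
  [0, 0, 0],
  [0, 0, 0],
  [0, 0, 0],
  [0, 0, 0],
], twist=[0, 0, 0, 0, 0, 0, 0, 0, 0, 0], hand=1)

```text
t: 32.45
position: [493.9, -146.1, 53.8]
tcp_rot: [[0.066, 0.998, -0.0], [0.998, -0.066, -0.0], [-0.0, -0.0, -1.0]]
contact_force: [-0.0, 0.2, -1.0]
width: 1.002
finger_force: 0.0
```

To row units: -0.14 m is -0.175, -0.138 m is -0.1725.

drive_tool([
  [0, 0, -0.0125],
  [0, 0, -0.0313],
  [0, 0, -0.0563],
  [0, 0, -0.0875],
  [0, 0, -0.1188],
  [0, 0, -0.1438],
  [0, 0, -0.1625],
  [0, 0, -0.1725],
  [0, 0, -0.175],
  [0, 0, -0.175],
], twist=[0, 0, 0, 0, 0, 0, 0, 0, 0, 0])

```text
t: 33.45
position: [493.7, -146.0, 193.6]
tcp_rot: [[0.066, 0.998, -0.0], [0.998, -0.066, 0.0], [0.0, -0.0, -1.0]]
contact_force: [0.3, -0.3, -0.7]
width: 0.998
finger_force: 0.0
```

Run:
```python
from h import *
plan([501.5,83.5,110],10.7)
```

```text
pos [ 493.69 -146.03  193.6 ] yaw -3.78 -> slide [0.2295, -0.0073, 0.0836] twist rad -0.2528
```

To row units: 0.2295 m is 0.2869, 0.2275 m is 0.2844, -0.253 rad is -0.1611.

drive_tool([
  [0.0125, 0, 0],
  [0.0375, -0.0013, 0],
  [0.075, -0.0025, 0],
  [0.1188, -0.0038, 0.0125],
  [0.1625, -0.005, 0.0313],
  [0.2063, -0.0063, 0.0563],
  [0.2438, -0.0075, 0.075],
  [0.2688, -0.0088, 0.0938],
  [0.2844, -0.0088, 0.1038],
  [0.2869, -0.0088, 0.105],
], twist=[-0.0127, -0.0255, -0.0446, -0.0637, -0.0828, -0.1019, -0.121, -0.1401, -0.156, -0.1611])

```text
t: 34.45
position: [501.4, 84.6, 108.7]
tcp_rot: [[-0.189, 0.982, -0.002], [0.982, 0.189, 0.0], [0.001, -0.002, -1.0]]
contact_force: [-0.1, -0.8, -0.3]
width: 0.997
finger_force: 0.0
```

Run:
```python
from h import *
plan([501.7,83.3,39],10.7)
```

```text
pos [501.38  84.58 108.71] yaw 10.88 -> slide [-0.0014, 0.0002, 0.0697] twist rad 0.0032
```

To row units: 0.0697 m is 0.0871, -0.001 m is -0.0013.

drive_tool([
  [-0.0013, 0, 0.0063],
  [-0.0013, 0, 0.015],
  [-0.0013, 0, 0.025],
  [-0.0013, 0, 0.0375],
  [-0.0013, 0, 0.05],
  [-0.0013, 0, 0.0625],
  [-0.0013, 0, 0.075],
  [-0.0013, 0, 0.0838],
  [-0.0013, 0, 0.0871],
  [-0.0013, 0, 0.0871],
], twist=[0, 0, 0, 0, 0, 0, 0, 0, 0, 0])

```text
t: 35.45
position: [502.1, 82.4, 39.7]
tcp_rot: [[-0.186, 0.983, -0.001], [0.983, 0.186, 0.0], [0.0, -0.001, -1.0]]
contact_force: [-0.3, 0.0, 0.5]
width: 1.003
finger_force: 0.0
```

drive_tool([
  [0, 0, 0],
  [0, 0, 0],
  [0, 0, 0],
  [0, 0, 0],
  [0, 0, 0],
  [0, 0, 0],
  [0, 0, 0],
  [0, 0, 0],
  [0, 0, 0],
  [0, 0, 0],
], twist=[0, 0, 0, 0, 0, 0, 0, 0, 0, 0], hand=-1)

```text
t: 36.45
position: [502.2, 82.4, 40.2]
tcp_rot: [[-0.186, 0.983, 0.0], [0.983, 0.186, -0.0], [-0.0, 0.0, -1.0]]
contact_force: [-1.6, 0.4, 4.5]
width: 0.6
finger_force: 30.0
```

To row units: -0.1 m is -0.125, -0.096 m is -0.12.

drive_tool([
  [0, 0, -0.0063],
  [0, 0, -0.0188],
  [0, 0, -0.0375],
  [0, 0, -0.0563],
  [0, 0, -0.075],
  [0, 0, -0.0938],
  [0, 0, -0.11],
  [0, 0, -0.12],
  [0, 0, -0.125],
  [0, 0, -0.125],
], twist=[0, 0, 0, 0, 0, 0, 0, 0, 0, 0])

```text
t: 37.45
position: [502.3, 82.4, 140.4]
tcp_rot: [[-0.186, 0.983, 0.001], [0.983, 0.186, -0.0], [-0.0, 0.001, -1.0]]
contact_force: [0.3, 0.3, -1.5]
width: 0.597
finger_force: 30.0
```

Run:
```python
from h import *
plan([498.5,-63,139],-3.76)
```

```text
pos [502.29  82.38 140.37] yaw 10.71 -> slide [-0.1421, -0.0307, 0.0014] twist rad 0.2526
```

To row units: -0.142 m is -0.1775, -0.001 m is -0.0013, 0.253 rad is 0.1611.

drive_tool([
  [-0.0063, -0.0013, 0],
  [-0.0188, -0.0038, 0],
  [-0.0375, -0.0075, 0],
  [-0.0625, -0.0138, 0],
  [-0.0875, -0.0188, 0],
  [-0.1125, -0.0238, 0],
  [-0.1375, -0.03, 0],
  [-0.16, -0.035, 0],
  [-0.1725, -0.0375, 0],
  [-0.1775, -0.0388, 0],
], twist=[0.0127, 0.0255, 0.0446, 0.0637, 0.0828, 0.1019, 0.121, 0.1401, 0.156, 0.1611])

```text
t: 38.45
position: [498.0, -64.0, 139.8]
tcp_rot: [[0.069, 0.998, -0.0], [0.998, -0.069, 0.0], [0.0, -0.0, -1.0]]
contact_force: [0.3, -0.1, -1.3]
width: 0.603
finger_force: 30.0
```

Run:
```python
from h import *
plan([498.5,-63,44.8],-3.76)
```

```text
pos [498.02 -64.04 139.77] yaw -3.94 -> slide [0.0011, 0.0005, 0.095] twist rad -0.0031
```

To row units: 0.095 m is 0.1188, 0.094 m is 0.1175.

drive_tool([
  [0, 0, 0.0125],
  [0, 0, 0.025],
  [0, 0, 0.0413],
  [0, 0, 0.0588],
  [0, 0, 0.075],
  [0, 0, 0.09],
  [0, 0, 0.1025],
  [0, 0, 0.1125],
  [0, 0, 0.1175],
  [0, 0, 0.1188],
], twist=[0, 0, 0, 0, 0, 0, 0, 0, 0, 0])

```text
t: 39.45
position: [498.1, -62.8, 44.6]
tcp_rot: [[0.066, 0.998, -0.0], [0.998, -0.066, 0.0], [0.0, -0.0, -1.0]]
contact_force: [0.5, 0.1, -1.2]
width: 0.601
finger_force: 30.0
```

Run:
```python
from h import *
plan([498.5,-63,44.2],-3.76)
```

```text
pos [498.07 -62.77  44.65] yaw -3.77 -> slide [-0.0002, 0.0004, 0.0004] twist rad -0.0002
```

To row units: 0.0005 m is 0.0006, 0.0003 m is 0.0004.

drive_tool([
  [0, 0, 0.0004],
  [0, 0, 0.0006],
  [0, 0, 0.0006],
  [0, 0, 0.0006],
  [0, 0, 0.0006],
  [0, 0, 0.0006],
  [0, 0, 0.0006],
  [0, 0, 0.0006],
  [0, 0, 0.0006],
  [0, 0, 0.0006],
], twist=[0, 0, 0, 0, 0, 0, 0, 0, 0, 0], hand=1)

```text
t: 40.45
position: [498.1, -62.9, 44.5]
tcp_rot: [[0.066, 0.998, -0.0], [0.998, -0.066, 0.0], [0.0, -0.0, -1.0]]
contact_force: [-0.3, 0.3, 0.5]
width: 1.002
finger_force: 0.0
```

To row units: -0.2 m is -0.25, -0.195 m is -0.2438.

drive_tool([
  [0, 0, -0.0125],
  [0, 0, -0.0313],
  [0, 0, -0.0563],
  [0, 0, -0.0875],
  [0, 0, -0.125],
  [0, 0, -0.1625],
  [0, 0, -0.2],
  [0, 0, -0.225],
  [0, 0, -0.2438],
  [0, 0, -0.25],
], twist=[0, 0, 0, 0, 0, 0, 0, 0, 0, 0])

```text
t: 41.45
position: [498.4, -62.9, 246.7]
tcp_rot: [[0.066, 0.998, 0.003], [0.998, -0.066, -0.001], [-0.001, 0.003, -1.0]]
contact_force: [-0.7, 0.2, -0.2]
width: 1.002
finger_force: 0.0
```

drive_tool([
  [0.025, 0, 0],
  [0.0625, 0, 0],
  [0.1, -0.0125, 0],
  [0.15, -0.025, 0],
  [0.2, -0.0375, 0],
  [0.25, -0.05, 0],
  [0.3, -0.0625, 0],
  [0.3375, -0.075, 0],
  [0.3625, -0.075, 0],
  [0.375, -0.075, 0],
], twist=[0, 0, 0, 0, 0, 0, 0, 0, 0, 0])

```text
t: 42.45
position: [457.5, 241.8, 244.3]
tcp_rot: [[0.064, 0.998, -0.001], [0.998, -0.064, -0.0], [-0.0, -0.001, -1.0]]
contact_force: [-0.5, -0.8, -0.7]
width: 1.001
finger_force: 0.0
```

Run:
```python
from h import *
a,m=snap("top"); b,_=snap("scene")
z=lambda i:cv2.resize(i,None,fx=4,fy=4,interpolation=cv2.INTER_CUBIC)
A=z(a[160:260,290:450]); B=cv2.resize(b[210:350,165:300],None,fx=3,fy=3)
cv2.imwrite("pics/f1.png",A[:,:,::-1]); cv2.imwrite("pics/f2.png",B[:,:,::-1])
for p,h in ((( 481.0,-312.1),98),((486.6,-228.3),110),((492.1,-144.5),102),((497.6,-60.7),60)): print((proj(m,[[*p,10+h]])[0]-[290,160])*4)
```

```text
[533.92 201.95]
[409.09 188.34]
[276.06 176.8 ]
[139.42 169.27]
```

View pics/f1.png

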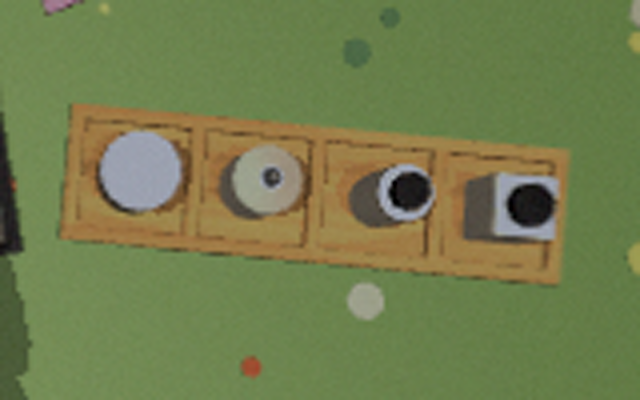

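View pics/f2.png

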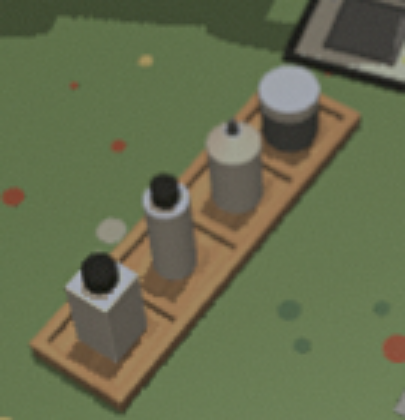

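The top crop shows the jar at (141,171), nozzle at (271,177), slim at (410,188) and square at (530,204). Each is within 6 crop pixels (about 4 mm) of its bay centre. The scene crop shows all four upright on the bay floors.

```bash
python3 -c "
from cell import bot; print(bot.sign_off())"
```

```text
the job is handed in; nothing more can be done
None
```

All four containers stand upright in the rack in reverse order (left to right: jar, nozzle, slim, square), each within about 4 mm of its bay centre in the final top view; I handed the job in at about 43 s, and no verdict was returned.

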